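# Refit the belt grinder's side cover after a belt change

### The job

The belt on the bench grinder has been changed. Throw the belt-tension lever fully over, away from the cover's place, to its stop; then hang the side cover (the taller one, with the two keyholes) on the grinder's two shoulder screws, its side flanges towards the machine, and slide it down until both screws sit at the top of the narrow slots. Leave everything else on the bench where it is.

Things in the scene. Friction and masses are not known exactly. Their poses are not given: they have to be found in the camera images.
- grinder: Green bench belt grinder, fixed, belt along its x. Origin at bench level; x along the belt, away from the robot; z up; its -y side has a vertical green frame plate, face at y = -60 mm, x -150 to 180, z 22 to 138 mm. Behind the plate: belt, top at z = 140 mm, y -38 to 38, ends at x -190 and 220 mm; grey motor at x 38 to 162, y 45 to 218 mm, up to z = 173 mm.
- screw_near (a point): Shoulder screw nearer the robot, sticking out of the frame plate to -y at z = 126 mm: a boss 20 mm across and 21 mm long, then a 9 mm shank (the groove) 7 mm long, then a head 20 mm across and 6 mm thick, ending 34 mm out. The point: on the axis, mid groove, 24.5 mm out from the plate. Axes as the grinder's.
- screw_far (a point): The same on the farther screw, at the same height, 120 mm along the grinder's x.
- tension_lever (a joint): Belt-tension lever (flat steel bar) on the frame plate, turning about the grinder's y. 0 rad = open, leaning 25 degrees towards the cover's place (grinder -x), its grip in the cover's way; grows as it swings up and over towards grinder +x, to the stop at 1.15 rad (41 degrees past upright). Stays where left (friction 0.4 N m, about 4 N at the grip).
- tension_grip (a point): Centre of the lever's black round grip: a cylinder 26 mm across and 55 mm long, axis along the grinder's y, from 24 to 79 mm out from the frame plate. It moves on a circle of radius 95 mm about lever_pivot.
- lever_pivot (a point): Point on the lever's turning axis (at grinder x = 66 mm, z = 80 mm), level with the middle of the grip's length.
- cover: The loose side cover to hang: green aluminium sheet 190 mm long (x), 150 high (z), 4 thick, about 0.43 kg, standing upright on the bench. Origin: middle of its underside, mid-plane of the sheet; z up; -y is its front. A 20 mm lip at the bottom turns out to the front (to y -22 mm); a 20 mm flange at each end turns back (to y +22), up to z = 132 mm.
- cover_top (a point): Middle of the cover's top edge (z = 150 mm of the cover, mid-plane of the sheet). The top 28 mm is a stiffening strip 10 mm thick (y -8 to +2 mm): the place to grip. When hung, the cover's axes are those of the grinder and its top is 178 mm above the bench.
- hole_near (a point): Centre of the wide opening (26 mm across) of the cover's keyhole at x = -60 mm, z = 74 mm. A slot 13 mm wide runs up from it to a closed end at z = 102.5 mm. It goes over a head 24 mm higher than it hangs.
- hole_far (a point): The same of the keyhole at x = +60 mm.
- slot_near (a point): Upper end of the cover's keyhole at x = -60 mm, where the shank's axis lies when the cover hangs home (z = 98 mm of the cover, mid-plane of the sheet). Belongs on screw_near.
- slot_far (a point): The same of the keyhole at x = +60 mm. Belongs on screw_far.
- motor_cover: Not for this job: a lower green cover of the same make, 160 mm long, 118 mm high, with louvres and no keyholes, standing upright on the bench; axes as the cover's. The two may have changed places.
- oil_can: Blue can, 62 mm across, 150 mm high, upright; origin at its underside. To be left alone.
- spanner: Steel spanner, 190 mm long (x), lying flat. To be left alone.
- disc_stack: Dark grinding discs, 110 mm across, 24 mm high, lying flat. To be left alone.
- steel_bar: Square steel bar, 150 mm long (x), 25 by 25 mm, lying. To be left alone.
- hammer: Hammer, 260 mm long (x), lying. To be left alone.
- pipe_flange: Dark steel pipe flange, 90 mm across, 40 mm high, lying flat between the two covers; origin at its underside. To be left alone.
There are look-alikes about, which are no part of the job. Leave any yellow look-alike of the cover alone.

How it is judged:
By the outcome, as a careful person would: the job done as asked, in the order asked, and still so for the second after the job is handed in, with the robot touching nothing.
It also fails if it takes over 58 s, if anything falls off the work surface, if the arm or the gripper's body presses on something with over 40 N, if the wrist force passes 120 N, or if a joint passes its speed limit or range.

### The arm

A 6-joint arm with a two-finger parallel gripper is mounted at the origin on the work surface. World frame = base frame: x ahead of the robot, y to its left, z up, the work surface at z = 0. Lengths are in m, angles in degrees, forces in N, time in s.
With the tool pointing down it reaches from about 0.3 to 0.95 m from the base axis. Payload 3.1 kg.
Tool frame: the origin (TCP) lies midway between the tips of the shut fingers; the grasp point (between the pads) lies 19 mm behind it; z points along the fingers, y is the line along which they close (so a half turn about z gives the same grasp; the last joint's range is limited). The gripper opens to 85 mm and grips with 20 to 120 N. Pads are 22 mm wide; open, the fingers measure 114 mm over their backs; the gripper's body (76 mm by 85 mm) begins 54 mm behind the grasp point. The pads swing forward as they close: fully open they stand 13 mm farther back than shut.
Start: joints at [-67.936, 17.653, 93.61, -0, 68.738, -3.994], TCP at [0.275, -0.561, 0.231] pointing down, gripper open.
Joint ranges: [-175.34, 175.34], [-45.06, 112.39], [2.9, 150.54], [-68.45, 248.45], [3.09, 151.38], [-168.51, 168.51]. Speed limits (degrees/s): [159.86, 159.86, 180, 180, 180, 180].

### API

Orientations are given as [roll, pitch, yaw] about the fixed x, y, z axes, in that order (R = Rz(yaw) Ry(pitch) Rx(roll)).
In Python, from rig import r, imaging, spotter gives the robot as it stands.
- The arm moves only by the tool drive_tool, never from a script. Its argument "plan" is a list of rows, each a list of 3 entries, a list of its own where there are three numbers: the turn, a rotation vector about the tool's x, y, z in degrees, then the shift along the tool's x, y, z in mm, then the opening, from -1 (shut) to 1 (fully open). A call has 1 to 8 rows; each row shifts and turns the commanded pose from where the row before left it, along the tool's axes as they then stand; what a row does not reach is not made up. A row lasts 1/8 s, in which the tool goes at most 62.5 mm and 10.7 degrees, less where a joint would pass 70% of its speed; a pose out of reach is approached as far as the arm can. A call with a gripper value outside its range is refused whole. The fingers move at their own pace and stop on an object; the grip force is fixed at half the most. Time passes only in rows, so rows that do not move let the fingers close. It gives the time, the measured TCP pose, the force, the opening and the grip force at its end, in the units of the state.
- r.get_state(): the state, without advancing time (a new reading comes with each control period).
- imaging.grab_frame(name): name is "scene" or "top" or "wrist"; returns a dict with "color" (420x560x3 uint8, red, green, blue), "range_z" (420x560 float32, m along the optical axis (not along the pixel's ray), 0 where there is no reading), "vertical_fov" (degrees; the focal length in pixels is half the picture's height over the tangent of half this angle, whatever the lens; pixels are square), "cx", "cy" (the principal point, pixels), "extrinsics" (4x4, takes a point from world to camera coordinates); the wrist camera has in their place "T_tool_cam" (4x4, takes a point from camera to tool coordinates, whose origin is the TCP and whose axes are the flange's). Camera axes: x right, y up, looking along -z (the intrinsics and any distortion apply to the point x, -y, -z); pixel columns grow to the right and rows downward; lengths in m; the calibration is good to about 2 mm. A picture is of the moment at which its call begins: read the wrist's pose just before it.
- r.job_done(): hands the job in; it is judged then, once.
Trained networks look in a picture, given as the dict that the camera call returned (one of the last four; its "shot" number tells which), for a name from the list of things; names that differ only in an ending like _2 or _b are one class to them, and where a whole thing is asked for, a point or a joint stands for the part that bears it (a point fixed in the world has none). Each returns a list of dicts, best first, with "p" (0 to 1); they miss things now and then, are a little off and sometimes report something else, mostly with a low value. They report only what shows in the picture. A call takes as long as a camera call. They do not tell look-alikes from the thing itself.
- spotter.spot_in(target, picture): "rect" ([left, top, width, height] in pixels, round what is visible of it).
- spotter.regions_of(target, picture): "region" (420x560 bool, what is visible of it) and "rect" ([left, top, width, height] in pixels, round what is visible of it).
The state is a dict: "t": time; "joint_positions": joint angles; "joint_vel": joint speeds; "joint_torque": joint torques, N m; "eef_pos": TCP position; "tool_rot": TCP orientation; "wrist_force": force on the tool from outside, world axes, zero at the start; "torque": the same for the moment, N m; "finger_gap": finger opening in m; "grip_force": force on a finger pad.
Only numpy, scipy, OpenCV 4.12 (cv2) and the standard library are available. Lean on these libraries where they do the work, as an engineer would, in place of code of your own. Each camera call takes 0.05 s, during which the arm holds its last target. There are 200 camera calls.

## Working session

There is one attempt and no reset: what is moved stays moved. The work goes in short steps, Python scripts to look and compute and a tool call to move; the robot and the scene stay as the last step left them, time stands still between calls to the robot, and variables do not carry over. Pictures are saved under pics/ and viewed, at most 10 in all, crops included, and the job is handed in when it is done.

Besides the shell and the picture viewer there is one more tool, called by a JSON object that holds its "op" and its "data", one argument or row to a line. drive_tool: Moves the arm, as the interface text tells. Its arguments: {"type":"object","properties":{"plan":{"type":"array","items":{"type":"array"}}},"required":["plan"]}

```bash
mkdir -p pics; ls; cat > h.py <<'E'
import numpy as np, cv2
from rig import r, imaging, spotter
from scipy.spatial.transform import Rotation as R
def K(p):
    f=210/np.tan(np.radians(p["vertical_fov"])/2); return f,p["cx"],p["cy"]
def Twc(p,st=None):
    if "extrinsics" in p: return np.linalg.inv(np.array(p["extrinsics"]))
    T=np.eye(4);T[:3,:3]=R.from_euler('xyz',st["tool_rot"],degrees=True).as_matrix();T[:3,3]=st["eef_pos"]
    return T@np.array(p["T_tool_cam"])
def cloud(p,st=None):
    f,cx,cy=K(p);z=p["range_z"];v,u=np.mgrid[0:420,0:560]
    c=np.stack([(u-cx)/f*z,-(v-cy)/f*z,-z],-1);T=Twc(p,st)
    P=c@T[:3,:3].T+T[:3,3];P[z<=0]=np.nan;return P
def save(p,n): cv2.imwrite("pics/"+n,cv2.cvtColor(p["color"],cv2.COLOR_RGB2BGR))
E
python3 - <<'E'
from h import *
np.set_printoptions(precision=4,suppress=True)
s=r.get_state();print(s)
ims=[]
for n in ["scene","top"]:
    p=imaging.grab_frame(n);save(p,n+"0.png");print(n,p.keys(),K(p),p.get("distortion"))
    print(Twc(p))
    P=cloud(p);np.save(n+"P.npy",P)
    for t in ["grinder","screw_near","tension_grip","tension_lever","cover","motor_cover","oil_can","pipe_flange","hole_near","spanner","hammer","disc_stack","steel_bar"]:
        for d in spotter.regions_of(t,p)[:3]:
            m=d["region"];q=P[m];q=q[~np.isnan(q[:,0])]
            if len(q): print(t,round(d["p"],2),[int(x) for x in d["rect"]],np.median(q,0),np.percentile(q,2,axis=0),np.percentile(q,98,axis=0))
E
```

```text
pics
{'t': 0.0, 'joint_positions': array([-67.9352,  17.7053,  93.6892,   0.0007,  68.7388,  -3.9933]), 'joint_vel': array([ 0.0213,  0.0668, -0.0593,  0.0786,  0.0254, -0.05  ]), 'joint_torque': array([  0.0011, -41.5249, -27.6664,  -0.0002,   0.0102,  -0.    ]), 'eef_pos': array([ 0.2742, -0.5607,  0.23  ]), 'tool_rot': array([-179.8671,   -0.0099,   26.0578]), 'wrist_force': array([-0.21  , -1.2847,  0.0684]), 'torque': array([ 0.0321, -0.0127, -0.0147]), 'grip_force': 0.0, 'finger_gap': 0.08518169312487558}
scene dict_keys(['color', 'range_z', 'vertical_fov', 'cx', 'cy', 'extrinsics', 'shot']) (np.float64(419.0469483493898), 274.85431479500636, 204.5813164612299) None
[[-0.1948 -0.6949  0.6922  1.2899]
 [ 0.9807 -0.1488  0.1267 -0.0013]
 [ 0.015   0.7036  0.7105  0.9247]
 [ 0.      0.      0.      1.    ]]
grinder 0.65 [377, 189, 159, 187] [0.6436 0.294  0.1198] [0.3944 0.1664 0.0165] [0.8384 0.4779 0.1738]
screw_near 0.63 [379, 185, 157, 189] [0.6435 0.2946 0.119 ] [0.3934 0.1656 0.0144] [0.8387 0.4788 0.1738]
tension_grip 0.95 [380, 227, 28, 42] [0.5906 0.1805 0.1666] [0.567  0
[... 3450 characters left out ...]
1094 -0.0004] [ 0.5972 -0.0026  0.153 ]
hole_near 0.57 [367, 329, 103, 29] [ 0.2178 -0.416   0.1046] [ 0.1807 -0.5059 -0.0005] [ 0.2475 -0.3188  0.1526]
spanner 0.75 [303, 265, 71, 23] [ 0.374  -0.2449  0.0073] [ 0.3511 -0.3344 -0.0016] [ 0.4021 -0.1596  0.0121]
spanner 0.25 [237, 183, 57, 75] [ 0.5092 -0.0578  0.0356] [ 0.4319 -0.1094 -0.0008] [ 0.595  -0.0048  0.1529]
hammer 0.89 [328, 146, 100, 34] [ 0.6956 -0.3166  0.0237] [ 0.6408 -0.471   0.0024] [ 0.7256 -0.2223  0.0294]
hammer 0.2 [237, 184, 53, 73] [ 0.5059 -0.0577  0.033 ] [ 0.4307 -0.1094 -0.0008] [ 0.595  -0.0022  0.153 ]
disc_stack 0.72 [241, 102, 43, 39] [ 0.7913 -0.0286  0.0186] [ 0.7416 -0.0796  0.001 ] [0.8439 0.0215 0.0264]
```

View pics/scene0.png

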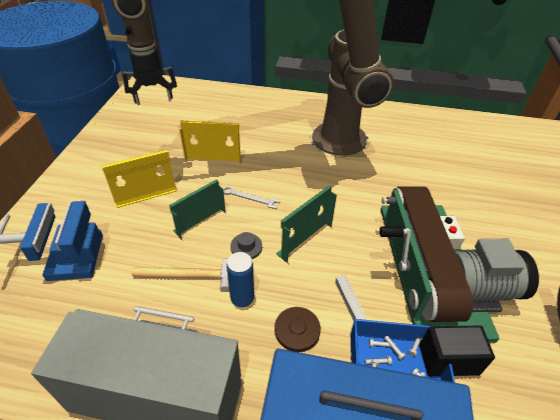

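View pics/top0.png

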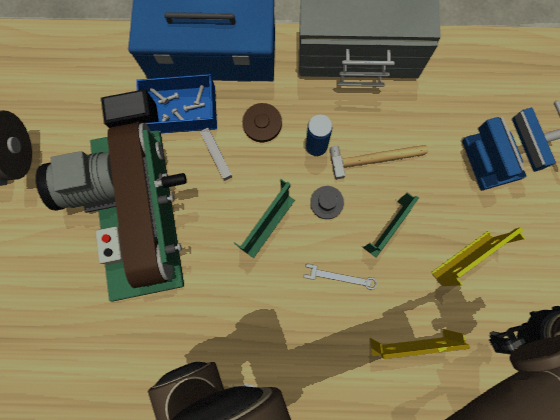

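The scene shows four look-alikes: the tall green cover with keyholes at (308,222), the low louvred green cover at (199,208), and yellow covers at (141,180) and (211,142). I choose (308,222). The lever grip is at (391,231).

```bash
python3 - <<'E'
from h import *
np.set_printoptions(precision=4,suppress=True)
a=cv2.imread("pics/scene0.png")
c=np.hstack([cv2.resize(a[175:275,265:345],None,fx=5,fy=5,interpolation=3),cv2.resize(a[180:330,370:470],(400,600),interpolation=3)[:500]]) 
cv2.imwrite("pics/crop.png",c[:, :800])
for n in ["scene","top"]:
    P=np.load(n+"P.npy");print(n)
    # cover
    m=(P[...,0]>.40)&(P[...,0]<.63)&(P[...,1]>-.13)&(P[...,1]<.03)&(P[...,2]>.004)
    q=P[m]
    t=q[q[:,2]>.135]
    c=t.mean(0);u=np.linalg.svd((t-c)[:,:2],full_matrices=False)[2][0];u*=np.sign(u[0])
    v=np.array([-u[1],u[0]])
    print("strip n",len(t),c,"yaw",np.degrees(np.arctan2(u[1],u[0])))
    for lo,hi in[(.145,.16),(.13,.145),(.1,.13),(.05,.1),(.025,.05),(.004,.02)]:
        k=(q[:,2]>lo)&(q[:,2]<hi);w=q[k][:,:2]-c[:2]
        if k.sum()>3: print(lo,k.sum(),"u",np.percentile(w@u,[1,99]),"v",np.percentile(w@v,[1,10,50,90,99]))
    # grinder plate
    m=(P[...,0]>.3)&(P[...,0]<.9)&(P[...,1]>.1)&(P[...,1]<.5)&(P[...,2]>.03)
    q=P[m];
    # belt top z~.14
    b=q[(abs(q[:,2]-.14)<.006)]
    r_=cv2.minAreaRect(b[:,:2].astype(np.float32));print("belt",len(b),r_)
    import itertools
    g=q[(q[:,2]<.135)&(q[:,1]<.25)]
    # RANSAC vertical plane
    best=0;rng=np.random.default_rng(0)
    for _ in range(3000):
        i,j=g[rng.choice(len(g),2,False),:2];d=j-i;L=np.hypot(*d)
        if L<.08: continue
        nn=np.array([-d[1],d[0]])/L;e=abs((g[:,:2]-i)@nn)<.002
        if e.sum()>best: best=e.sum();B=e
    w=g[B];cc=w.mean(0);uu=np.linalg.svd((w-cc)[:,:2],full_matrices=False)[2][0];uu*=np.sign(uu[0]);vv=np.array([-uu[1],uu[0]])
    print("plate",best,cc,np.degrees(np.arctan2(uu[1],uu[0])),"u",np.percentile((w-cc)[:,:2]@uu,[0,1,99,100]),"z",np.percentile(w[:,2],[1,99]))
    al=P[(P[...,0]>.3)&(P[...,0]<.9)&(P[...,1]>.08)&(P[...,2]>.06)]
    d=(al[:,:2]-cc[:2])
    o=al[((d@vv)<-.012)&((d@vv)>-.09)]
    for x in o[np.argsort((o[:,:2]-cc[:2])@uu)][::max(1,len(o)//60)]: print(np.array([(x[:2]-cc[:2])@uu,(x[:2]-cc[:2])@vv,x[2]])*1000)
E
```

```text
scene
strip n 361 [ 0.516  -0.0618  0.146 ] yaw -33.65535799580448
0.145 233 u [-0.0985  0.0875] v [-0.0078 -0.0057 -0.0009  0.0029  0.0041]
0.13 205 u [-0.1004  0.088 ] v [-0.0032  0.0011  0.0024  0.0042  0.0204]
0.1 417 u [-0.1015  0.0887] v [-0.0009  0.0011  0.0026  0.016   0.0225]
0.05 561 u [-0.1011  0.0887] v [-0.0012  0.0011  0.0028  0.017   0.023 ]
0.025 288 u [-0.1016  0.0887] v [-0.0001  0.0013  0.0028  0.0162  0.0233]
0.004 197 u [-0.1018  0.0886] v [-0.0234  0.0011  0.0027  0.0215  0.0717]
belt 4876 ((0.524150013923645, 0.32118040323257446), (0.364258736371994, 0.28926560282707214), 19.911272048950195)
plate 1252 [0.5821 0.2067 0.0871] 12.76089358412733 u [-0.1902 -0.1855  0.1868  0.1887] z [0.0303 0.1345]
[-168.7502  -21.3361  128.9162]
[-160.9322  -33.2689  125.2331]
[-158.5406  -16.5854  135.0269]
[-156.875   -21.1868  129.1054]
[-155.5842  -32.6942  130.5113]
[-152.0085  -18.1122  122.4067]
[-148.9335  -31.1564  129.468 ]
[-20.8564 -26.2186 175.4937]
[-19.3184 -41.59   177.442 ]
[-18.113  -54.2998 178.9789]
[-14.7498 -55.0859 179.1697]
[-13.7189 -50.7294 180.2635]
[-1
[... 3340 characters left out ...]
425]
[ 29.0685 -68.456  178.1377]
[ 30.1524 -27.0186 178.5643]
[ 31.2156 -57.3014 178.6043]
[ 33.432  -49.9748 176.0645]
[ 35.7487 -34.6963 170.278 ]
[ 67.2388 -18.2969  88.927 ]
[206.6494 -86.6703  60.705 ]
[208.2757 -88.9594  69.2278]
[209.4884 -72.7693  67.4775]
[210.8518 -50.149   61.6921]
[211.7609 -48.3162  73.9242]
[212.664  -52.5972  69.7299]
[213.955  -41.0152  65.5534]
[215.6894 -32.5724  72.2649]
[217.446  -18.4061  68.2552]
[333.3494 -79.3758  61.7644]
[334.1233 -75.5142  67.3059]
[335.6323 -46.6823  69.9707]
[336.6249 -58.5708  63.6064]
[337.9048 -38.5644  68.8455]
[338.7758 -63.0823  68.9054]
[339.5905 -46.7181  68.1208]
[341.0756 -34.0139  70.1901]
[344.2618 -20.6883  69.3567]
```

View pics/crop.png

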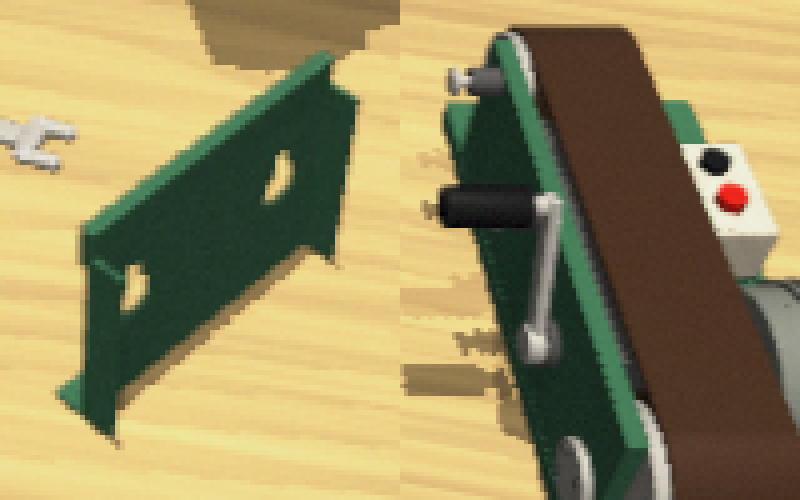

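The crop confirms the tall green cover has keyholes, with its flanges facing the grinder. The lever leans towards the robot and has its black grip. I'll write a planning helper and check the wrist camera.

```bash
cat >> h.py <<'E'
np.set_printoptions(precision=4,suppress=True)
def go(*targets):
    """print tool-axis shifts (mm) to world targets, from the measured pose, after any turn to yaw"""
    s=r.get_state();p=np.array(s["eef_pos"]);y=s["tool_rot"][2]
    print("t",s["t"],"p",p,"rot",s["tool_rot"],"F",s["wrist_force"],"gap",s["finger_gap"])
    for t in targets:
        yy=t[3] if len(t)>3 else y;c,sn=np.cos(np.radians(yy)),np.sin(np.radians(yy))
        d=(np.array(t[:3])-p)*1000
        print("to",t,"turn z",round(y-yy,2),"shift",[round(float(x),1) for x in(c*d[0]+sn*d[1],sn*d[0]-c*d[1],-d[2])],"n>=",int(np.ceil(np.linalg.norm(d)/62.5)));p=np.array(t[:3]);y=yy
E
python3 - <<'E'
from h import *
s=r.get_state();p=imaging.grab_frame("wrist");print(p["T_tool_cam"],K(p))
go((.534,.141,.31,12.7),(.534,.141,.145,12.7),(.66,.1695,.145,12.7))
E
```

```text
[[-0.0006  0.9469  0.3216  0.083 ]
 [ 1.      0.0007 -0.0002  0.0003]
 [-0.0004  0.3216 -0.9469 -0.1439]
 [ 0.      0.      0.      1.    ]] (np.float64(334.4350803283409), 285.35467561926544, 209.9371301445764)
t 1.45 p [ 0.2745 -0.5615  0.2313] rot [-179.9993    0.0012   26.0604] F [ 0.6674  0.516  -0.1923] gap 0.08559283298168888
to (0.534, 0.141, 0.31, 12.7) turn z 13.36 shift [407.6, -628.3, -78.7] n>= 13
to (0.534, 0.141, 0.145, 12.7) turn z 0.0 shift [0.0, 0.0, 165.0] n>= 3
to (0.66, 0.1695, 0.145, 12.7) turn z 0.0 shift [129.2, -0.1, -0.0] n>= 3
```

{"op": "drive_tool", "data": {
  "plan": [
    [[0,0,6.7],[0,0,-50],-1],
    [[0,0,6.7],[0,0,-50],-1],
    [[0,0,0],[36.9,-43.1,0],-1],
    [[0,0,0],[36.9,-43.1,0],-1],
    [[0,0,0],[36.9,-43.1,0],-1],
    [[0,0,0],[36.9,-43.1,0],-1],
    [[0,0,0],[36.9,-43.1,0],-1],
    [[0,0,0],[36.9,-43.1,0],-1]
  ]
}}

```text
t: 2.45
eef_pos: [0.4345, -0.259, 0.3316]
tool_rot: [180.0, -0.0, 12.6]
wrist_force: [0.9, 0.2, 0.8]
finger_gap: -0.0001
grip_force: 0.0
```

{"op": "drive_tool", "data": {
  "plan": [
    [[0,0,0],[36.9,-43.1,0],-1],
    [[0,0,0],[36.9,-43.1,0],-1],
    [[0,0,0],[36.9,-43.1,0],-1],
    [[0,0,0],[36.9,-43.1,0],-1],
    [[0,0,0],[0,0,0],-1]
  ]
}}

```text
t: 3.08
eef_pos: [0.5413, -0.0566, 0.3313]
tool_rot: [-179.9, -0.0, 13.0]
wrist_force: [0.0, -0.8, -0.2]
finger_gap: 0.0002
grip_force: 0.0
```

```bash
cat >> h.py <<'E'
def covfit(P,c0=(.511,-.055),rad=.13):
    q=P[(np.hypot(P[...,0]-c0[0],P[...,1]-c0[1])<rad)&(P[...,2]>.03)]
    zt=np.percentile(q[:,2],98)
    t=q[q[:,2]>zt-.008];c=t.mean(0);u=np.linalg.svd((t-c)[:,:2],full_matrices=False)[2][0];u*=np.sign(u[0]);v=np.array([-u[1],u[0]])
    w=t[:,:2]-c[:2];a=np.percentile(w@u,[1,99]);b=np.percentile(w@v,[2,98])
    print("cover strip",len(t),"yaw",np.degrees(np.arctan2(u[1],u[0])),"ztop",zt,"len",a,"wid",b,"strip centre",c[:2]+u*a.mean()+v*b.mean())
def rawgrind(P,yaw=12.7):
    a=np.radians(yaw);u=np.array([np.cos(a),np.sin(a)]);v=np.array([-u[1],u[0]])
    return np.stack([P[...,:2]@u,P[...,:2]@v,P[...,2]],-1)
E
python3 - <<'E'
from h import *
go((.534,.141,.33,12.7))
s=r.get_state();p=imaging.grab_frame("wrist");save(p,"w1.png");covfit(cloud(p,s))
E
```

```text
t 3.075 p [ 0.5413 -0.0566  0.3313] rot [-179.9466   -0.0413   12.9851] F [ 0.0221 -0.7651 -0.2432] gap 0.00017674506881578645
to (0.534, 0.141, 0.33, 12.7) turn z 0.29 shift [36.4, -194.4, 1.3] n>= 4
cover strip 8865 yaw -77.0120133174044 ztop 0.4195199402865943 len [-0.0574  0.0578] wid [-0.0054  0.004 ] strip centre [ 0.5543 -0.054 ]
```

```bash
sed -i 's/(P\[...,2\]>.03)\]/(P[...,2]>.03)\&(P[...,2]<.21)]/' h.py
python3 - <<'E'
from h import *
for i in range(2):
    s=r.get_state();p=imaging.grab_frame("wrist");print(s["tool_rot"]);covfit(cloud(p,s))
E
```

```text
[179.9873   0.0262  12.8772]
cover strip 1893 yaw -33.88209950380506 ztop 0.15212817555984576 len [-0.0976  0.0873] wid [-0.0054  0.0043] strip centre [ 0.5098 -0.0574]
[179.9716   0.0472  12.7612]
cover strip 1884 yaw -33.898039264426515 ztop 0.15205501940571778 len [-0.0978  0.0871] wid [-0.0053  0.0043] strip centre [ 0.5097 -0.0574]
```

View pics/w1.png

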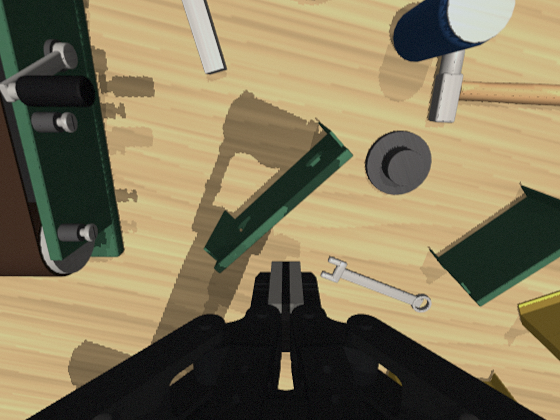

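{"op": "drive_tool", "data": {
  "plan": [
    [[0,0,0],[9,-48.5,0],-1],
    [[0,0,0],[9,-48.5,0],-1],
    [[0,0,0],[9,-48.5,0],-1],
    [[0,0,0],[9,-48.5,0],-1],
    [[0,0,0],[0,0,0],-1]
  ]
}}

```text
t: 3.85
eef_pos: [0.5324, 0.1381, 0.3314]
tool_rot: [-180.0, -0.0, 12.8]
wrist_force: [-0.1, -0.2, -0.9]
finger_gap: 0.0005
grip_force: 0.0
```

```bash
cat >> h.py <<'E'
def grindfit(P,yaw=None):
    q=P[(P[...,0]>.3)&(P[...,0]<.9)&(P[...,1]>.05)&(P[...,1]<.4)&(P[...,2]>.03)&(P[...,2]<.2)]
    # plate top edge (z 132..141, green rim) and face
    g=q[(q[:,2]<.134)];best=0;rng=np.random.default_rng(0)
    for _ in range(3000):
        i,j=g[rng.choice(len(g),2,False),:2];d=j-i;L=np.hypot(*d)
        if L<.1 or abs(np.degrees(np.arctan2(d[1],d[0])*1)%180-12.7)>4: continue
        nn=np.array([-d[1],d[0]])/L;e=abs((g[:,:2]-i)@nn)<.0015
        if e.sum()>best: best=e.sum();B=e
    w=g[B];c=w.mean(0);u=np.linalg.svd((w-c)[:,:2],full_matrices=False)[2][0];u*=np.sign(u[0]);v=np.array([-u[1],u[0]])
    print("plate",best,"yaw",np.degrees(np.arctan2(u[1],u[0])),"n.p",c[:2]@v,"s ends",np.percentile(w[:,:2]@u,[.5,99.5]),"z",np.percentile(w[:,2],[1,99]))
    G=np.stack([q[:,:2]@u,q[:,:2]@v-c[:2]@v,q[:,2]],-1);return G,u,v,c[:2]@v
E
python3 - <<'E'
from h import *
s=r.get_state();print(s["eef_pos"],s["tool_rot"]);p=imaging.grab_frame("wrist");save(p,"w2.png")
P=cloud(p,s);G,u,v,d=grindfit(P)
o=G[(G[:,1]<-.03)&(G[:,1]>-.037)&(G[:,2]>.105)&(G[:,2]<.15)]
h=np.histogram(o[:,0],bins=np.arange(.38,.7,.005));print([(round(b,3),int(n)) for n,b in zip(*h) if n])
g=G[(G[:,1]<-.03)&(G[:,2]>.15)];print("grip",np.percentile(g,[1,50,99],axis=0))
E
```

```text
[0.5324 0.1381 0.3314] [-179.9732   -0.0084   12.7697]
plate 2539 yaw 12.602932090870533 n.p 0.07645832662851328 s ends [0.4294 0.7229] z [0.032  0.1335]
[(np.float64(0.445), 11), (np.float64(0.45), 18), (np.float64(0.455), 19), (np.float64(0.46), 26), (np.float64(0.565), 19), (np.float64(0.57), 25), (np.float64(0.575), 25), (np.float64(0.58), 21)]
grip [[ 0.5906 -0.0784  0.1687]
 [ 0.6044 -0.0542  0.1796]
 [ 0.6155 -0.0303  0.1827]]
```

View pics/w2.png

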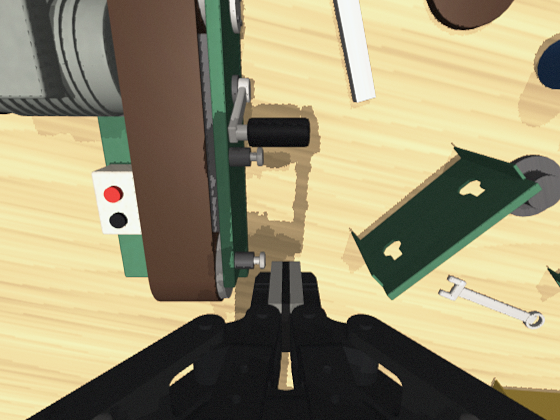

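The wrist view shows the grip at (280,132), the screw heads at (258,158) and (259,260), and the cover with its keyholes at right. I'll push the lever now.

{"op": "drive_tool", "data": {
  "plan": [
    [[0,0,0],[0,0,62],-1],
    [[0,0,0],[0,0,62],-1],
    [[0,0,0],[0,0,62],-1],
    [[0,0,0],[20,0,0],-1],
    [[0,0,0],[20,0,0],-1],
    [[0,0,0],[20,0,0],-1],
    [[0,0,0],[20,0,0],-1],
    [[0,0,0],[20,0,0],-1]
  ]
}}

```text
t: 4.9
eef_pos: [0.6279, 0.1553, 0.1438]
tool_rot: [180.0, 0.5, 12.5]
wrist_force: [-6.0, -0.8, -4.7]
finger_gap: 0.0001
grip_force: 2.8
```

{"op": "drive_tool", "data": {
  "plan": [
    [[0,0,0],[15,0,0],-1],
    [[0,0,0],[10,0,0],-1],
    [[0,0,0],[5,0,0],-1]
  ]
}}

```text
t: 5.28
eef_pos: [0.6543, 0.1611, 0.141]
tool_rot: [180.0, 0.9, 12.5]
wrist_force: [-7.6, -2.6, -5.2]
finger_gap: -0.0001
grip_force: 3.7
```

{"op": "drive_tool", "data": {
  "plan": [
    [[0,0,0],[5,0,0],-1],
    [[0,0,0],[4,0,0],-1]
  ]
}}

```text
t: 5.52
eef_pos: [0.6581, 0.1619, 0.1404]
tool_rot: [180.0, 1.6, 12.5]
wrist_force: [-20.4, -4.7, 4.1]
finger_gap: -0.0003
grip_force: 10.8
```

{"op": "drive_tool", "data": {
  "plan": [
    [[0,0,0],[4,0,0],-1]
  ]
}}

```text
t: 5.65
eef_pos: [0.6581, 0.162, 0.1404]
tool_rot: [180.0, 2.2, 12.5]
wrist_force: [-28.8, -6.9, 10.8]
finger_gap: 0.0003
grip_force: 15.2
```

{"op": "drive_tool", "data": {
  "plan": [
    [[0,0,0],[3,0,0],-1]
  ]
}}

```text
t: 5.78
eef_pos: [0.6581, 0.1619, 0.1404]
tool_rot: [180.0, 2.6, 12.5]
wrist_force: [-33.3, -8.0, 13.3]
finger_gap: 0.0003
grip_force: 18.1
```

The force rises with no motion, so the lever is at its stop. I'll back off and look.

{"op": "drive_tool", "data": {
  "plan": [
    [[0,0,0],[-20,0,0],-1],
    [[0,0,0],[-45,0,0],-1],
    [[0,0,0],[0,0,-62],-1],
    [[0,0,0],[0,0,-62],-1],
    [[0,0,0],[0,0,-62],1],
    [[0,0,0],[-30,0,0],1],
    [[0,0,0],[-30,0,0],1],
    [[0,0,0],[0,0,0],1]
  ]
}}

```text
t: 6.78
eef_pos: [0.5522, 0.1389, 0.3318]
tool_rot: [179.9, -0.0, 12.5]
wrist_force: [-0.7, 0.2, 0.5]
finger_gap: 0.0723
grip_force: 0.0
```

```bash
python3 - <<'E'
from h import *
s=r.get_state();p=imaging.grab_frame("wrist");save(p,"w3.png")
P=cloud(p,s);G,u,v,d=grindfit(P)
print(s["eef_pos"],s["tool_rot"])
for lo,hi in((.43,.485),(.545,.60)):
    o=G[(G[:,1]<-.029)&(G[:,1]>-.038)&(G[:,2]>.105)&(G[:,2]<.15)&(G[:,0]>lo)&(G[:,0]<hi)]
    print("screw",len(o),np.percentile(o,[1,50,99],axis=0).tolist())
g=G[(G[:,1]<-.03)&(G[:,2]>.14)];print("grip",np.percentile(g,[1,50,99],axis=0))
covfit(P)
go((.511,-.056,.30,-33.8))
E
```

```text
plate 2727 yaw 12.616210662929525 n.p 0.07635278869021538 s ends [0.4288 0.7454] z [0.0327 0.1334]
[0.5522 0.1389 0.3318] [179.9497  -0.0082  12.4722]
screw 84 [[0.4452338183828046, -0.03426496000550136, 0.122503075877776], [0.4577236600683208, -0.03219231382099487, 0.1334574617118827], [0.46381383537540133, -0.029224658672134723, 0.13754025822021013]]
screw 103 [[0.5659162545286078, -0.034218576530251746, 0.1275444275648553], [0.5755036379637701, -0.03165425864260121, 0.13439055708338038], [0.5834477880378661, -0.029035283548720415, 0.13822110051140288]]
grip [[ 0.6891 -0.0779  0.1532]
 [ 0.7005 -0.0543  0.164 ]
 [ 0.7141 -0.0305  0.1671]]
cover strip 1808 yaw -33.85733198493798 ztop 0.1516193963376095 len [-0.0795  0.0724] wid [-0.0063  0.0038] strip centre [ 0.5236 -0.0663]
t 6.825 p [0.5534 0.1394 0.3318] rot [179.9563  -0.079   12.4907] F [0.3731 0.3454 0.4623] gap 0.07880956344917088
to (0.511, -0.056, 0.3, -33.8) turn z 46.29 shift [73.5, 186.0, 31.8] n>= 4
```

View pics/w3.png

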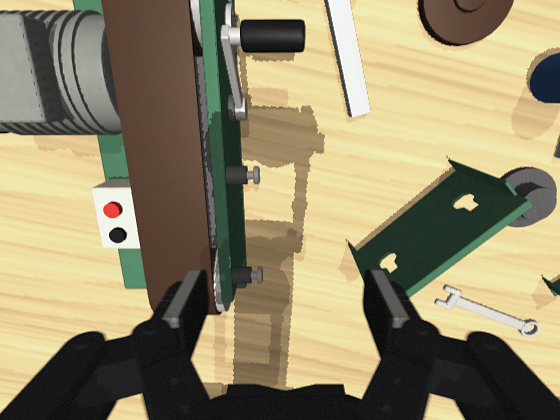

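Lever is over: the grip is now at (273,36), low past the pivot. Next is the cover.

{"op": "drive_tool", "data": {
  "plan": [
    [[0,0,9.3],[0,0,0],1],
    [[0,0,9.3],[0,0,0],1],
    [[0,0,9.3],[0,0,0],1],
    [[0,0,9.3],[0,0,0],1],
    [[0,0,9.3],[0,0,0],1],
    [[0,0,0],[36,93,0],1],
    [[0,0,0],[18,46,0],1],
    [[0,0,0],[18,46,0],1]
  ]
}}

```text
t: 7.82
eef_pos: [0.5188, -0.0184, 0.3312]
tool_rot: [180.0, -0.1, -33.9]
wrist_force: [-0.2, -0.5, 0.1]
finger_gap: 0.0854
grip_force: 0.0
```

```bash
python3 - <<'E'
from h import *
s=r.get_state();p=imaging.grab_frame("wrist")
covfit(cloud(p,s))
go((.5097,-.0574,.30,-33.85),(.5097,-.0574,.118))
E
```

```text
cover strip 2036 yaw -33.87862378840454 ztop 0.15238114177116938 len [-0.101   0.0843] wid [-0.0051  0.0046] strip centre [ 0.5097 -0.058 ]
t 7.875 p [ 0.5175 -0.024   0.3312] rot [179.6373  -0.1764 -34.0976] F [-2.6131 -3.1963  0.2465] gap 0.08492645508278401
to (0.5097, -0.0574, 0.3, -33.85) turn z -0.25 shift [12.2, 32.1, 31.2] n>= 1
to (0.5097, -0.0574, 0.118) turn z 0.0 shift [0.0, -0.0, 182.0] n>= 3
```

{"op": "drive_tool", "data": {
  "plan": [
    [[0,0,0],[12,30,31],1],
    [[0,0,0],[0,0,50],1],
    [[0,0,0],[0,0,0],1]
  ]
}}

```text
t: 8.25
eef_pos: [0.5086, -0.0481, 0.2461]
tool_rot: [179.8, 0.5, -34.0]
wrist_force: [-0.3, 0.9, 0.1]
finger_gap: 0.0855
grip_force: 0.0
```

```bash
python3 - <<'E'
from h import *
for i in range(2):
    s=r.get_state();p=imaging.grab_frame("wrist")
    covfit(cloud(p,s))
go((.5097,-.0574,.118,-33.85))
E
```

```text
cover strip 3253 yaw -33.84539942338816 ztop 0.15234196034103403 len [-0.1036  0.0811] wid [-0.0048  0.0046] strip centre [ 0.5096 -0.0583]
cover strip 3173 yaw -33.83305949733679 ztop 0.15231021846715884 len [-0.1038  0.0813] wid [-0.0048  0.0047] strip centre [ 0.5095 -0.0581]
t 8.35 p [ 0.5123 -0.0479  0.2509] rot [-179.9938   -0.02    -33.8747] F [ 0.1542  0.2331 -0.2537] gap 0.08550225735166786
to (0.5097, -0.0574, 0.118, -33.85) turn z -0.02 shift [3.1, 9.4, 132.9] n>= 3
```

{"op": "drive_tool", "data": {
  "plan": [
    [[0,0,0],[3.4,10,43],1],
    [[0,0,0],[0,0,50],1],
    [[0,0,0],[0,0,40],1],
    [[0,0,0],[0,0,0],1],
    [[0,0,0],[0,0,0],-1],
    [[0,0,0],[0,0,0],-1],
    [[0,0,0],[0,0,0],-1],
    [[0,0,0],[0,0,0],-1]
  ]
}}

```text
t: 9.35
eef_pos: [0.5093, -0.0577, 0.1182]
tool_rot: [-180.0, -0.1, -33.8]
wrist_force: [0.4, -0.6, 0.4]
finger_gap: 0.0122
grip_force: 0.0
```

{"op": "drive_tool", "data": {
  "plan": [
    [[0,0,0],[0,0,0],-1],
    [[0,0,0],[0,0,0],-1],
    [[0,0,0],[0,0,0],-1]
  ]
}}

```text
t: 9.72
eef_pos: [0.5095, -0.0577, 0.1182]
tool_rot: [-180.0, -0.1, -33.9]
wrist_force: [-0.9, 0.9, 6.0]
finger_gap: 0.0092
grip_force: 59.8
```

{"op": "drive_tool", "data": {
  "plan": [
    [[0,0,0],[0,0,-20],-1],
    [[0,0,0],[0,0,-52],-1],
    [[0,0,-9.3],[0,0,0],-1],
    [[0,0,-9.3],[0,0,0],-1],
    [[0,0,-9.3],[0,0,0],-1],
    [[0,0,-9.3],[0,0,0],-1],
    [[0,0,-9.3],[0,0,0],-1],
    [[0,0,0],[0,0,0],-1]
  ]
}}

```text
t: 10.72
eef_pos: [0.5069, -0.0573, 0.1872]
tool_rot: [-179.9, 0.2, 12.5]
wrist_force: [0.3, -0.9, -5.0]
finger_gap: 0.009
grip_force: 59.3
```

{"op": "drive_tool", "data": {
  "plan": [
    [[0,0,0],[6,-30,0],-1],
    [[0,0,0],[6.1,-35,0],-1],
    [[0,0,0],[6.1,-38,0],-1],
    [[0,0,0],[6.1,-38,0],-1],
    [[0,0,0],[6.1,-30,0],-1],
    [[0,0,0],[0,0,0],-1],
    [[0,0,0],[0,0,0],-1]
  ]
}}

```text
t: 11.6
eef_pos: [0.5001, 0.1155, 0.1884]
tool_rot: [180.0, 0.1, 12.6]
wrist_force: [0.3, -0.9, -5.4]
finger_gap: 0.009
grip_force: 59.8
```

```bash
python3 - <<'E'
from h import *
s=r.get_state();p=imaging.grab_frame("wrist");save(p,"w4.png")
go((.5018,.1158,.170,12.62))
P=cloud(p,s);np.save("w4P.npy",P)
E
```

```text
t 11.65 p [0.5003 0.1152 0.1886] rot [179.9712   0.0894  12.5772] F [-0.2958  0.058  -4.8181] gap 0.009462683191774263
to (0.5018, 0.1158, 0.17, 12.62) turn z -0.04 shift [1.6, -0.3, 18.6] n>= 1
```

View pics/w4.png

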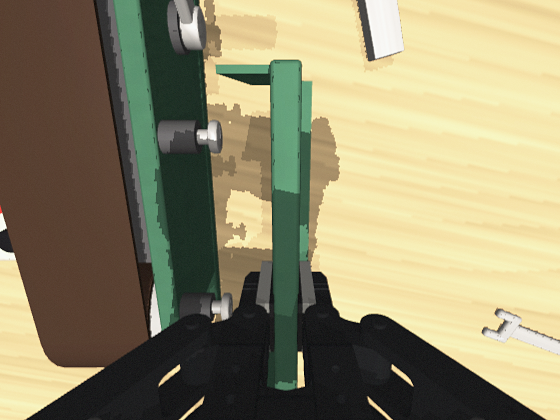

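```bash
python3 - <<'E'
from h import *
P=np.load("w4P.npy");s=r.get_state();p=np.array(s["eef_pos"])
q=P[(P[...,1]>.05)&(P[...,1]<.4)&(P[...,0]>.3)&(P[...,2]>.03)&(P[...,2]<.25)]
G,u,v,d=grindfit(P)
print("TCP s,v",p[:2]@u,p[:2]@v-d)
for lo,hi in((.43,.48),(.55,.60)):
    o=G[(G[:,1]<-.0285)&(G[:,1]>-.0375)&(G[:,2]>.105)&(G[:,2]<.15)&(G[:,0]>lo)&(G[:,0]<hi)]
    print("head",len(o),np.percentile(o,[1,50,99],axis=0).round(4).tolist())
c=G[(G[:,1]<-.055)&(G[:,1]>-.1)&(G[:,0]>.535)&(G[:,2]>.19)]
t=c[c[:,2]>c[:,2].max()-.006]
print("cover top",np.percentile(t,[1,50,99],axis=0).round(4).tolist())
k=np.polyfit(t[:,0],t[:,1],1);print("slope deg",np.degrees(np.arctan(k[0])))
for lo in np.arange(.54,.61,.012):
    w=t[(t[:,0]>lo)&(t[:,0]<lo+.012)]
    if len(w): print(lo.round(3),np.percentile(w[:,1],[2,50,98]).round(4),np.median(w[:,2]).round(4))
f=G[(G[:,1]<-.035)&(G[:,1]>-.068)&(G[:,0]>.58)&(G[:,0]<.63)&(G[:,2]>.1)]
print("flange",np.percentile(f,[1,50,99],axis=0).round(4).tolist())
E
```

```text
plate 9968 yaw 12.62717602886514 n.p 0.07631931615874912 s ends [0.4311 0.6498] z [0.032  0.1334]
TCP s,v 0.513422597039386 -0.07331564321800886
head 279 [[0.4478, -0.0346, 0.1204], [0.4582, -0.0323, 0.133], [0.4636, -0.0287, 0.1374]]
head 434 [[0.5647, -0.0346, 0.1203], [0.5743, -0.0325, 0.134], [0.583, -0.0287, 0.1379]]
cover top [[0.6043, -0.0673, 0.1941], [0.6044, -0.0609, 0.1952], [0.6045, -0.0554, 0.1999]]
slope deg 85.11243402164997
0.6 [-0.0672 -0.0609 -0.0555] 0.1952
flange [[0.6043, -0.0666, 0.1008], [0.6044, -0.0571, 0.1728], [0.6045, -0.0485, 0.1997]]
```

```bash
python3 - <<'E'
from h import *
P=np.load("w4P.npy");p=np.array(r.get_state()["eef_pos"]);a=np.radians(12.62);u=np.array([np.cos(a),np.sin(a)]);v=np.array([-u[1],u[0]])
G=np.stack([P[...,:2]@u,P[...,:2]@v-.0763,P[...,2]],-1).reshape(-1,3)
t=G[(G[:,1]<-.06)&(G[:,1]>-.09)&(G[:,0]>.545)&(G[:,0]<.62)&(G[:,2]>.21)&(G[:,2]<.235)]
print(len(t),np.percentile(t,[1,50,99],axis=0).round(4).tolist())
for lo in np.arange(.545,.61,.008):
    w=t[(t[:,0]>lo)&(t[:,0]<lo+.008)]
    if len(w): print(lo.round(3),np.percentile(w[:,1],[2,50,98]).round(4),np.median(w[:,2]).round(4))
go((*(u*.5143+v*(.0763-.073)),.171,12.62))
E
```

```text
5544 [[0.5458, -0.0781, 0.2193], [0.5802, -0.0731, 0.2211], [0.6068, -0.0684, 0.2226]]
0.545 [-0.0781 -0.0731 -0.0684] 0.2212
0.553 [-0.078  -0.0734 -0.0685] 0.2212
0.561 [-0.0779 -0.0731 -0.0686] 0.2212
0.569 [-0.0782 -0.0734 -0.0683] 0.2211
0.577 [-0.078  -0.0734 -0.0685] 0.2212
0.585 [-0.078  -0.0731 -0.0686] 0.2211
0.593 [-0.0782 -0.0731 -0.0684] 0.2211
0.601 [-0.0781 -0.0733 -0.0685] 0.221
t 11.65 p [0.5003 0.1152 0.1886] rot [179.9712   0.0894  12.5772] F [-0.2958  0.058  -4.8181] gap 0.009462683191774263
to (np.float64(0.5011538011884831), np.float64(0.11558653708081408), 0.171, 12.62) turn z -0.04 shift [0.9, -0.2, 17.6] n>= 1
```

{"op": "drive_tool", "data": {
  "plan": [
    [[0,0,0],[0.9,0,18.5],-1],
    [[0,0,0],[0,0,0],-1],
    [[0,0,0],[0,-15,0],-1],
    [[0,0,0],[0,-9,0],-1],
    [[0,0,0],[0,-4,0],-1],
    [[0,0,0],[0,0,0],-1]
  ]
}}

```text
t: 12.4
eef_pos: [0.4956, 0.144, 0.1711]
tool_rot: [180.0, -0.0, 12.7]
wrist_force: [0.3, -0.2, -5.0]
finger_gap: 0.0089
grip_force: 59.9
```

```bash
cat >> h.py <<'E'
def chk():
    s=r.get_state();p=imaging.grab_frame("wrist");P=cloud(p,s);a=np.radians(12.62);u=np.array([np.cos(a),np.sin(a)]);v=np.array([-u[1],u[0]])
    G=np.stack([P[...,:2]@u,P[...,:2]@v-.0763,P[...,2]],-1).reshape(-1,3);q=np.array(s["eef_pos"])
    print("TCP s,v,z",q[:2]@u,q[:2]@v-.0763,q[2],"rot",s["tool_rot"],"F along s,v,z",s["wrist_force"][:2]@u,s["wrist_force"][:2]@v,s["wrist_force"][2])
    c=q[:2]@v-.0763
    t=G[(abs(G[:,1]-c)<.012)&(G[:,0]>.545)&(G[:,0]<.625)&(abs(G[:,2]-q[2]-.032)<.012)]
    print("strip",np.percentile(t,[1,50,99],axis=0).round(4).tolist())
    return p,G
E
python3 - <<'E'
from h import *
p,G=chk()
for lo,hi in((.43,.48),(.55,.60)):
    o=G[(G[:,1]<-.0285)&(G[:,1]>-.0375)&(G[:,2]>.105)&(G[:,2]<.15)&(G[:,0]>lo)&(G[:,0]<hi)]
    print("head",len(o),np.percentile(o,[1,50,99],axis=0).round(4).tolist())
E
```

```text
TCP s,v,z 0.5151104497737408 -0.04407268192825582 0.17108722525683123 rot [179.9892  -0.0285  12.7228] F along s,v,z 0.2778000868121896 -0.27956814481995873 -5.036865336719515
strip [[0.5458, -0.0492, 0.2021], [0.5813, -0.0445, 0.204], [0.6085, -0.0395, 0.2054]]Traceback (most recent call last):
  File "<stdin>", line 5, in <module>
    return _quantile_unchecked(
        a, q, axis, out, overwrite_input, method, keepdims, weights)
    return _ureduce(a,
                    func=_quantile_ureduce_func,
    ...<5 lines>...
                    overwrite_input=overwrite_input,
                    method=method)
    r = func(a, **kwargs)
    result = _quantile(arr,
                       quantiles=q,
    ...<2 lines>...
                       out=out,
                       weights=wgt)
    slices_having_nans = np.isnan(arr[-1, ...])
                                  ~~~^^^^^^^^^
IndexError: index -1 is out of bounds for axis 0 with size 0
```

{"op": "drive_tool", "data": {
  "plan": [
    [[0,0,0],[-0.5,-4,0.5],-1],
    [[0,0,0],[0,-4,0],-1],
    [[0,0,0],[0,0,0],-1]
  ]
}}

```text
t: 12.82
eef_pos: [0.4933, 0.1514, 0.1702]
tool_rot: [-180.0, 0.0, 12.7]
wrist_force: [0.2, -0.3, -5.7]
finger_gap: 0.0091
grip_force: 59.9
```

{"op": "drive_tool", "data": {
  "plan": [
    [[0,0,0],[0,-4,0],-1],
    [[0,0,0],[0,-4.6,0],-1],
    [[0,0,0],[0,0,0],-1]
  ]
}}

```text
t: 13.2
eef_pos: [0.4914, 0.1599, 0.1703]
tool_rot: [-180.0, 0.0, 12.7]
wrist_force: [-0.4, -0.7, -4.4]
finger_gap: 0.0094
grip_force: 59.9
```

```bash
python3 - <<'E'
from h import *
p,G=chk();save(p,"w5.png");p,G=chk()
E
```

```text
TCP s,v,z 0.5144648119790403 -0.027603803860388673 0.17027308317838427 rot [-179.9919    0.0006   12.6847] F along s,v,z -0.5592599092459473 -0.6143474339188802 -4.3587993663008024
strip [[0.5458, -0.0328, 0.2014], [0.5809, -0.0281, 0.2031], [0.6079, -0.023, 0.2046]]
TCP s,v,z 0.5144618569904656 -0.02781306531280516 0.17027329033307734 rot [179.9931   0.0006  12.6864] F along s,v,z -0.28691399366878595 0.04121996371996146 -5.49241584290028
strip [[0.5459, -0.033, 0.2014], [0.5809, -0.0283, 0.2031], [0.6079, -0.0232, 0.2046]]
```

View pics/w5.png

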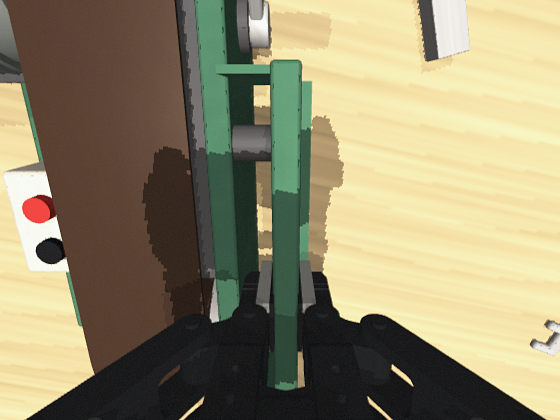

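The view shows the boss at (252,142) behind the sheet, with the head passed through and no contact force. I'll slide down.

{"op": "drive_tool", "data": {
  "plan": [
    [[0,0,0],[0,-0.3,4],-1],
    [[0,0,0],[0,0,5],-1],
    [[0,0,0],[0,0,0],-1]
  ]
}}

```text
t: 13.68
eef_pos: [0.4907, 0.1596, 0.1604]
tool_rot: [180.0, 0.1, 12.7]
wrist_force: [0.5, 0.1, -6.0]
finger_gap: 0.0093
grip_force: 59.9
```

{"op": "drive_tool", "data": {
  "plan": [
    [[0,0,0],[0,0,5],-1],
    [[0,0,0],[0,0,5],-1],
    [[0,0,0],[0,0,0],-1]
  ]
}}

```text
t: 14.05
eef_pos: [0.4908, 0.1597, 0.1505]
tool_rot: [180.0, 0.1, 12.7]
wrist_force: [-0.7, 0.0, -4.2]
finger_gap: 0.0091
grip_force: 59.9
```

{"op": "drive_tool", "data": {
  "plan": [
    [[0,0,0],[0,0,3],-1],
    [[0,0,0],[0,0,2],-1],
    [[0,0,0],[0,0,0],-1]
  ]
}}

```text
t: 14.42
eef_pos: [0.4915, 0.1599, 0.1463]
tool_rot: [-180.0, -0.0, 12.7]
wrist_force: [0.0, 0.7, -5.9]
finger_gap: 0.0092
grip_force: 60.1
```

{"op": "drive_tool", "data": {
  "plan": [
    [[0,0,0],[0,0,1.2],-1],
    [[0,0,0],[0,0,0],-1]
  ]
}}

```text
t: 14.68
eef_pos: [0.4916, 0.1599, 0.146]
tool_rot: [180.0, -0.0, 12.7]
wrist_force: [-2.3, -0.3, 2.8]
finger_gap: 0.0091
grip_force: 61.1
```

{"op": "drive_tool", "data": {
  "plan": [
    [[0,0,0],[0,0,1.2],-1],
    [[0,0,0],[0,0,0],-1]
  ]
}}

```text
t: 14.92
eef_pos: [0.4917, 0.1599, 0.1458]
tool_rot: [180.0, -0.0, 12.7]
wrist_force: [-4.3, -2.0, 7.6]
finger_gap: 0.009
grip_force: 62.3
```

{"op": "drive_tool", "data": {
  "plan": [
    [[0,0,0],[0,0,-1.2],-1],
    [[0,0,0],[0,0,0],-0.2],
    [[0,0,0],[0,0,0],-0.2],
    [[0,0,0],[0,0,0],-0.2],
    [[0,0,0],[0,0,0],-0.2]
  ]
}}

```text
t: 15.55
eef_pos: [0.4916, 0.1599, 0.145]
tool_rot: [-180.0, -0.0, 12.7]
wrist_force: [0.8, -1.1, 0.4]
finger_gap: 0.034
grip_force: 0.0
```

{"op": "drive_tool", "data": {
  "plan": [
    [[0,0,0],[0,0,-15],-0.2],
    [[0,0,0],[0,0,-40],-0.2],
    [[0,0,0],[0,0,-60],-0.2],
    [[0,0,0],[0,30,-40],-0.2],
    [[0,0,0],[0,40,0],-0.2],
    [[0,0,0],[0,0,0],-0.2],
    [[0,0,0],[0,0,0],-0.2]
  ]
}}

```text
t: 16.42
eef_pos: [0.5065, 0.0918, 0.3003]
tool_rot: [-180.0, -0.0, 12.6]
wrist_force: [-0.2, 0.1, -0.6]
finger_gap: 0.0342
grip_force: 0.0
```

```bash
python3 - <<'E'
from h import *
s=r.get_state();p=imaging.grab_frame("wrist");save(p,"w6.png");P=cloud(p,s);a=np.radians(12.62);u=np.array([np.cos(a),np.sin(a)]);v=np.array([-u[1],u[0]])
G=np.stack([P[...,:2]@u,P[...,:2]@v-.0763,P[...,2]],-1).reshape(-1,3)
t=G[(G[:,1]>-.045)&(G[:,1]<-.015)&(G[:,0]>.40)&(G[:,0]<.63)&(G[:,2]>.172)&(G[:,2]<.19)]
print("strip",len(t),np.percentile(t,[1,50,99],axis=0).round(4).tolist())
for lo in np.arange(.42,.61,.03):
    w=t[(t[:,0]>lo)&(t[:,0]<lo+.03)]
    if len(w): print(lo.round(3),np.percentile(w[:,1],[2,50,98]).round(4),np.median(w[:,2]).round(4))
g=G[(G[:,1]<-.03)&(G[:,2]>.145)&(G[:,2]<.18)&(G[:,0]>.65)];print("grip",np.percentile(g,[1,50,99],axis=0))
ps=imaging.grab_frame("scene");a=ps["color"][150:360,330:470]
b=p["color"]
c=np.hstack([cv2.resize(b,(400,300)),cv2.resize(a,(400,600))[:300*2][::1][:600:2] if 0 else cv2.resize(a,(200,300))])
cv2.imwrite("pics/fin.png",cv2.cvtColor(c,cv2.COLOR_RGB2BGR))
E
```

```text
strip 2854 [[0.4283, -0.0339, 0.1725], [0.5337, -0.0296, 0.1787], [0.6076, -0.0241, 0.1803]]
0.42 [-0.0337 -0.0282 -0.0244] 0.1787
0.45 [-0.0339 -0.0298 -0.0244] 0.1787
0.48 [-0.0339 -0.0297 -0.0244] 0.1786
0.51 [-0.0339 -0.0298 -0.0243] 0.1786
0.54 [-0.0339 -0.0298 -0.0242] 0.1787
0.57 [-0.0339 -0.0298 -0.0243] 0.1787
0.6 [-0.0339 -0.0296 -0.0245] 0.1787Traceback (most recent call last):
  File "<stdin>", line 9, in <module>
    return _quantile_unchecked(
        a, q, axis, out, overwrite_input, method, keepdims, weights)
    return _ureduce(a,
                    func=_quantile_ureduce_func,
    ...<5 lines>...
                    overwrite_input=overwrite_input,
                    method=method)
    r = func(a, **kwargs)
    result = _quantile(arr,
                       quantiles=q,
    ...<2 lines>...
                       out=out,
                       weights=wgt)
    slices_having_nans = np.isnan(arr[-1, ...])
                                  ~~~^^^^^^^^^
IndexError: index -1 is out of bounds for axis 0 with size 0
```

```bash
python3 - <<'E'
from h import *
p=imaging.grab_frame("scene");P=cloud(p)
for d in spotter.regions_of("tension_grip",p)[:1]: print(d["p"],d["rect"],np.nanmedian(P[d["region"]],0))
cv2.imwrite("pics/fin.png",cv2.cvtColor(cv2.resize(p["color"][160:340,320:540],None,fx=3,fy=3,interpolation=2),cv2.COLOR_RGB2BGR))
E
```

```text
0.89 [385.5, 260.2, 32.2, 13.4] [0.6827 0.1818 0.1585]
```

View pics/fin.png

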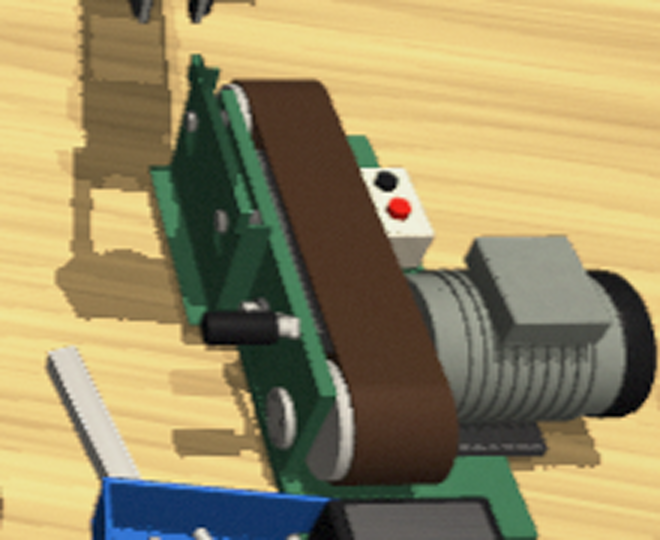

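The picture shows the cover hung flat on both screws, (192,122) and (222,218). The lever is over, with its grip at (240,327), and the gripper is clear.

```bash
python3 -c "
from rig import r
print(r.job_done())"
```

```text
the job is handed in; nothing more can be done
None
```

I threw the lever over to its stop, hung the side cover level on both shoulder screws with the screws at the top of the slots, moved nothing else, and handed the job in at about 17 s of the 58 s allowed.

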